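# Feel out the loose pins of a packing jig

## Robot

A 6-joint arm with a two-finger parallel gripper is mounted at the origin on a cart in front of the work surface, level with it; the furniture and walls round the work are solid. World frame = base frame: x ahead of the robot, y to its left, z up, the work surface at z = 0. Lengths are in m, angles in degrees, forces in N, time in s.
With the tool pointing down it reaches from about 0.35 to 0.925 m from the base axis. Payload 6.4 kg.
Tool frame: the origin (TCP) lies at the very end of the fingers, on their centre line; the grasp point (between the pads) lies 19 mm behind it; z points along the fingers, y is the direction in which the jaws open and shut (so a half turn about z gives the same grasp; the last joint's range is limited). The gripper opens to 85 mm and grips with 20 to 120 N. Pads are 22 mm wide; open, the fingers measure 114 mm over their backs; the gripper's body (76 mm by 85 mm) begins 54 mm behind the grasp point. The pads swing forward as they close: fully open they stand 13 mm farther back than shut.
Start: joints at [56.144, 14.043, 89.255, -0, 76.702, -9.975], TCP at [0.263, 0.594, 0.231] pointing down, gripper open.
Joint ranges: [-179.41, 179.41], [-58.25, 129.5], [7.25, 145.43], [-54.29, 234.29], [11.92, 165.04], [-157.13, 157.13]. Speed limits (degrees/s): [147.25, 147.25, 180, 180, 180, 180].

## Interface

Orientations are given as a 3x3 rotation matrix whose columns are the frame's x, y, z axes.
In Python, from rig import bot gives the robot as it stands. Calls block until the motion is done:
- bot.move_pose(position, orientation): joint-space move of the TCP to a pose.
- bot.move_l(position, attitude=None, v=0.15, max_force=None): straight line of the TCP; attitude=None keeps the orientation; v is the mean speed in m/s. With max_force (N) it stops when the force on the tool has changed by that much, and returns True; else False.
- bot.move_j(angles): joint-space move.
- bot.open_gripper() and bot.grasp(force=None): open the fingers fully, or close them until they stop; force is the grip in N (None keeps the last).
- bot.sleep(seconds).
- bot.inverse_kinematics(position, orientation): joint angles nearest the present ones, or None.
- bot.state(): the state.
- bot.camera(name): name is "side" or "top"; returns the picture (480x640x3 uint8, red, green, blue); there is no depth.
- bot.camera_info(name): a dict with "fov_y" (degrees; the focal length in pixels is half the picture's height over the tangent of half this angle, whatever the lens; pixels are square), "cx", "cy" (the principal point, pixels), "R" (3x3) and "t" (3): a world point X has camera coordinates R X + t. Camera axes: x right, y down, z forward; pixel columns grow to the right and rows downward; lengths in m; the calibration is good to about 2 mm. A picture is of the moment at which its call begins. camera_info takes no time and is no camera call.
A pose or a line that the arm cannot do raises bot.IKError and nothing moves.
- bot.sign_off(): hands the job in, once; it reports no verdict.
The state is a dict: "time_s": time; "joint_positions": joint angles; "joint_velocities": joint speeds; "joint_torque": joint torques, N m; "tool_pos": TCP position; "tcp_rot": TCP orientation; "force": force on the tool from outside, world axes, zero at the start; "torque": the same for the moment, N m; "opening": finger opening in m.
Only numpy, scipy, OpenCV 4.12 (cv2) and the standard library are available. Lean on these libraries where they do the work, as an engineer would, in place of code of your own. Each camera call takes 0.05 s, during which the arm holds its last target.

## Task

Some of the four black-knobbed pins in the packing jig stand in worn sockets; you can only tell by gently wiggling each pin from side to side, as far as it freely goes, and feeling for play. Pull every pin that wobbles out and put it in the dark grey tray without dropping it from a height; leave the pins that sit firm fully home, do not pull them up and do not force any pin, and leave the other things on the bench alone.

Things in the scene. Friction and masses are not known exactly. Their poses are not given: they have to be found in the camera images.
- jig: packing jig fixed on the bench: plywood base 130 (x) x 300 (y) x 10 mm, a dark wooden fence 14 mm high along its far (+x) edge. Along its middle stand four like aluminium socket blocks 50 x 50 x 34 mm at 70 mm pitch along y, each with one pin. Origin: centre of the base's underside
- jig_row (a point): middle of the row of sockets, at the height of their tops (44 mm above the bench). Some sockets are worn, some sound; which ones changes and cannot be seen. Pushed sideways, a pin in a sound socket gives 0.5 mm, then resists at 20 N/mm; in a worn one it slides or rocks freely some 6 mm to either side, then meets the wall. Over 10 N sideways is forcing it
- pin_1_knob (a point): centre of the black rubber knob (20 x 20 x 40 mm high, 69 mm above the bench when home) of the first pin from the jig's +y end; z up the pin, x and y across the knob's flats. Loose, about 0.1 kg, lifts straight out of its socket. Under the knob: a steel collar 40 mm across, 5 mm thick, resting on the socket, then a 10 mm square shank 28 mm long, ending 53 mm under this point
- pin_2_knob (a point): centre of the black rubber knob (20 x 20 x 40 mm high, 69 mm above the bench when home) of the second pin from the jig's +y end; z up the pin, x and y across the knob's flats. Loose, about 0.1 kg, lifts straight out of its socket. Under the knob: a steel collar 40 mm across, 5 mm thick, resting on the socket, then a 10 mm square shank 28 mm long, ending 53 mm under this point
- pin_3_knob (a point): centre of the black rubber knob (20 x 20 x 40 mm high, 69 mm above the bench when home) of the third pin from the jig's +y end; z up the pin, x and y across the knob's flats. Loose, about 0.1 kg, lifts straight out of its socket. Under the knob: a steel collar 40 mm across, 5 mm thick, resting on the socket, then a 10 mm square shank 28 mm long, ending 53 mm under this point
- pin_4_knob (a point): centre of the black rubber knob (20 x 20 x 40 mm high, 69 mm above the bench when home) of the fourth pin from the jig's +y end; z up the pin, x and y across the knob's flats. Loose, about 0.1 kg, lifts straight out of its socket. Under the knob: a steel collar 40 mm across, 5 mm thick, resting on the socket, then a 10 mm square shank 28 mm long, ending 53 mm under this point
- tray: open dark grey plastic tray fixed on the bench, 190 (x) x 150 (y) x 40 mm high outside, walls and floor 4 mm; origin: centre of its underside
- masking_tape: bystander: ring of yellowish masking tape lying flat, 98 mm across, 25 mm high; origin under its centre
- brown_tape: bystander: roll of brown tape lying flat, 113 mm across, 48 mm high; origin under its centre
- small_carton: bystander: small brown carton 125 x 74 x 58 mm high; origin under its centre
Mind the look-alikes: they are no part of the job. What is shaped like the part that bears pin_1_knob but red is not meant.

How it is judged:
By the outcome, as a careful person would: the job done as asked, in the order asked, and still so for the second after the job is handed in, with the robot touching nothing.
It also fails if it takes over 72 s, if anything falls off the work surface, if the arm or the gripper's body presses on something with over 40 N, if the wrist force passes 120 N, or if a joint passes its speed limit or range.

## Working session

There is one attempt and no reset: what is moved stays moved. The work goes in short steps, each a Python script; the robot and the scene stay as the last script left them, time stands still between calls to the robot, and variables do not carry over. Pictures are saved under pics/ and viewed, and the job is handed in when it is done.

```bash
mkdir -p pics; ls; python3 - <<'E'
from rig import bot
import cv2
for n in("side","top"):
    im=bot.camera(n); cv2.imwrite(f"pics/{n}0.png",im[:,:,::-1]); print(n,bot.camera_info(n))
print(bot.state())
E
```

```text
pics
side {'fov_y': 50.875265981127015, 'cx': 329.0822837638452, 'cy': 233.93731237698054, 'R': array([[ 9.99648055e-01, -1.49410956e-02, -2.19209896e-02],
       [-2.65218810e-02, -5.44283224e-01, -8.38482177e-01],
       [ 5.96615508e-04,  8.38768464e-01, -5.44487933e-01]]), 't': array([-0.62519728,  0.09438364,  1.43595842])}
top {'fov_y': 54.8107220188576, 'cx': 317.3394081053229, 'cy': 241.95361280901227, 'R': array([[ 0.02829939, -0.99959049,  0.00424171],
       [-0.97422704, -0.02853083, -0.22375807],
       [ 0.22378746,  0.00219983, -0.97463549]]), 't': array([0.03036559, 0.62219304, 0.93725773])}
{'time_s': 0.1, 'joint_positions': array([ 5.61453080e+01,  1.40792030e+01,  8.93178976e+01,  1.40094196e-04,
        7.67009785e+01, -9.97377629e+00]), 'joint_velocities': array([-0.0556253 , -0.0329691 , -0.07969428, -0.04221691,  0.04337858,
       -0.02042272]), 'joint_torque': array([ 8.44172409e-04, -4.30670750e+01, -3.27128720e+01, -5.50037294e-05,
        2.82120563e-03, -7.63649496e-06]), 'tool_pos': array([0.26284322, 0.59394425, 0.23030099]), 'tcp_rot': array([[-9.14388479e-01,  4.04836752e-01, -9.55601801e-04],
       [ 4.04837770e-01,  9.14387425e-01, -1.42024616e-03],
       [ 2.98822427e-04, -1.68552043e-03, -9.99998535e-01]]), 'force': array([ 0.9086949 ,  0.10406448, -1.18459902]), 'torque': array([-0.02321381, -0.01581958,  0.0679025 ]), 'opening': 0.08514361573624182}
```

View pics/side0.png

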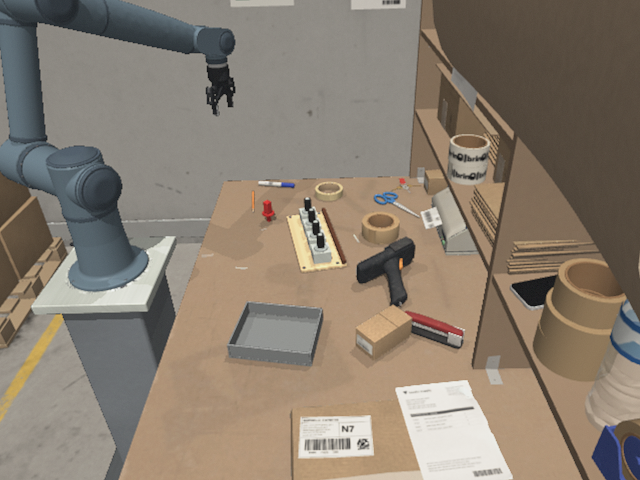

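View pics/top0.png

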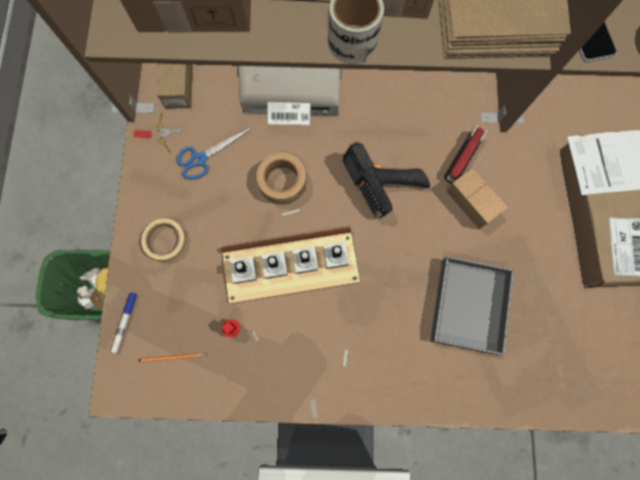

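The side view shows four black knobs at about (307,204), (311,215), (316,228) and (321,242). In the top view they are at (240,268), (273,262), (305,257) and (337,252). The red look-alike is at (231,328) top and (267,210) side, standing off the jig, so it is not meant. The tray is at (473,306) top. Next I'll confirm the pins in an enlarged crop.

```bash
python3 - <<'E'
import cv2,numpy as np
a=cv2.imread("pics/top0.png")[220:310,210:370]; b=cv2.imread("pics/side0.png")[190:280,270:360]
cv2.imwrite("pics/crop_top.png",cv2.resize(a,None,fx=5,fy=5,interpolation=cv2.INTER_CUBIC))
cv2.imwrite("pics/crop_side.png",cv2.resize(b,None,fx=6,fy=6,interpolation=cv2.INTER_CUBIC))
E
```

```text
(no output)
```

View pics/crop_top.png

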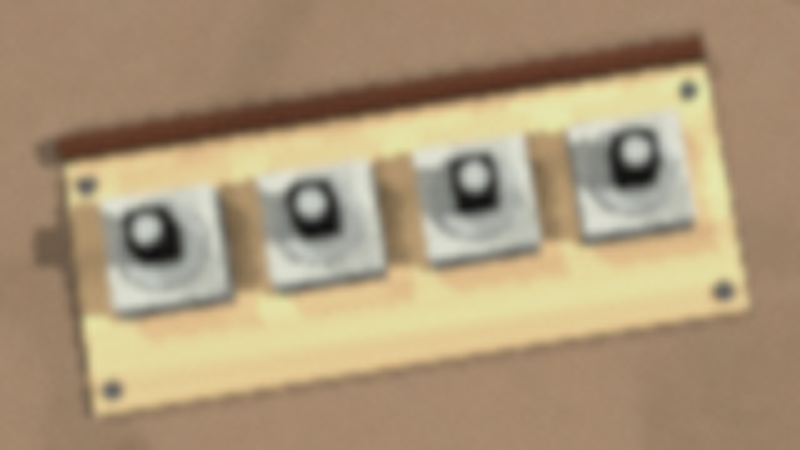

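View pics/crop_side.png

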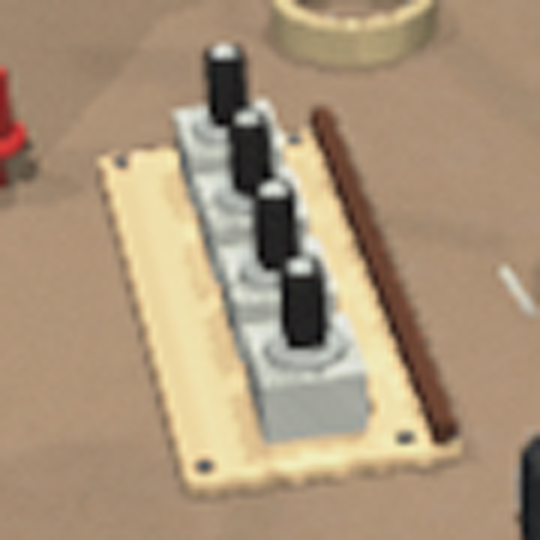

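The crops show the four black knobs with light caps on the jig. Base screw holes in the top crop are at (86,186), (112,390), (688,91) and (723,291). I'll cast rays and cross-check the two views.

```bash
cat > h.py <<'E'
import numpy as np,cv2
from rig import bot
def ray(n,px):
    c=bot.camera_info(n);f=240/np.tan(np.radians(c["fov_y"]/2))
    d=np.array([(px[0]-c["cx"])/f,(px[1]-c["cy"])/f,1]);R=c["R"]
    return -R.T@c["t"],R.T@d
def plane(n,px,z):
    o,d=ray(n,px);return o+d*(z-o[2])/d[2]
def tri(a,b):
    o1,d1=ray("top",a);o2,d2=ray("side",b)
    A=np.stack([d1,-d2],1);s=np.linalg.lstsq(A,o2-o1,rcond=None)[0]
    p,q=o1+s[0]*d1,o2+s[1]*d2
    return (p+q)/2,np.linalg.norm(p-q)
def proj(n,X):
    c=bot.camera_info(n);f=240/np.tan(np.radians(c["fov_y"]/2));x=c["R"]@X+c["t"]
    return f*x[:2]/x[2]+[c["cx"],c["cy"]]
E
python3 - <<'E'
from h import *
np.set_printoptions(precision=4,suppress=True)
T=np.array([(86,186),(688,91),(112,390),(723,291)])/5+[210,220]-0.4
S=np.array([(122,161),(294,139),(204,466),(405,437)])/6+[270,190]-.4
H=np.array([plane("top",p,.01) for p in T]);print("holes top",H, H.mean(0))
Hs=np.array([plane("side",p,.01) for p in S]);print("holes side",Hs,Hs.mean(0))
d=H[0]-H[1]+H[2]-H[3];print("yaw",np.degrees(np.arctan2(-d[0],d[1])))
kt=np.array([(149,230),(313,200),(476,176),(635,150)])/5+[210,220]-.4
ks=np.array([(225,52),(249,118),(275,188),(301,266)])/6+[270,190]-.4
for a,b in zip(kt,ks): print(tri(a,b),plane("top",a,.089),plane("side",b,.089))
# tray
im=cv2.imread("pics/top0.png");
for p in [(444,259),(511,270),(503,353),(434,341)]: print("tray",plane("top",p,.04))
E
```

```text
holes top [[ 0.594   0.2548  0.01  ]
 [ 0.6468 -0.0205  0.01  ]
 [ 0.5011  0.2364  0.01  ]
 [ 0.5539 -0.0377  0.01  ]] [0.5739 0.1083 0.01  ]
holes side [[ 0.5027  0.2374  0.01  ]
 [ 0.5953  0.2558  0.01  ]
 [ 0.5544 -0.0387  0.01  ]
 [ 0.6478 -0.0203  0.01  ]] [0.575  0.1086 0.01  ]
yaw 10.887203791411157
(array([0.5616, 0.2112, 0.0894]), np.float64(0.0016045793628667528)) [0.5608 0.2111 0.089 ] [0.5623 0.2123 0.089 ]
(array([0.5757, 0.1426, 0.0897]), np.float64(0.00021035886675689863)) [0.5757 0.1426 0.089 ] [0.5757 0.1437 0.089 ]
(array([0.5886, 0.0741, 0.0902]), np.float64(0.0014717221201413662)) [0.5881 0.074  0.089 ] [0.5892 0.0763 0.089 ]
(array([0.6015, 0.0068, 0.0891]), np.float64(0.00044359884109610316)) [0.6013 0.0068 0.089 ] [0.6017 0.007  0.089 ]
tray [ 0.5974 -0.2349  0.04  ]
tray [ 0.5768 -0.3828  0.04  ]
tray [ 0.397 -0.354  0.04 ]
tray [ 0.4178 -0.2076  0.04  ]
```

Both views agree within 1–2 mm. Knob tops triangulate at 0.089–0.090 m high at 70 mm pitch, with a yaw of 10.9°. The tray is about 180 × 150 mm inside the pixel error.

Plan: straddle each knob with the open jaws along the jig's x, and feel each side with a light force stop. The distance between the two stops, less the gap between the fingers, gives the play. I'll check the red piece's clearance first.

```bash
cat >> h.py <<'E'
np.set_printoptions(precision=4,suppress=True)
th=np.radians(10.89);jx=np.array([np.cos(th),np.sin(th),0]);jy=np.array([-np.sin(th),np.cos(th),0])
R=np.stack([np.cross(jx,[0,0,-1]),jx,[0,0,-1]],1)
C=np.array([.5818,.1085,0])
P={i+1:C+(1.5-i)*.07*jy for i in range(4)}
def probe(p,z,d):
    """d=+1: tool moves +jx; returns stop offset along jx from p"""
    q=p+[0,0,z]
    bot.move_l(q+d*.025*jx,v=.12); bot.sleep(.15)
    f0=bot.state()["force"]
    hit=bot.move_l(q+d*.042*jx,v=.012,max_force=3)
    s=bot.state();off=(s["tool_pos"]-q)@jx
    print("d",d,hit,"off %.4f"%off,"dF",(s["force"]-f0)@jx,"t",s["time_s"])
    return hit,off
def test(i,z=.052):
    q=P[i]+[0,0,z];bot.move_l(q,v=.12)
    a=probe(P[i],z,1);b=probe(P[i],z,-1);bot.move_l(q,v=.12)
    print(i,"sum",a[1]-b[1],"play",a[1]-b[1]-(bot.state()["opening"]-.02),"centre",(a[1]+b[1])/2)
E
python3 - <<'E'
from h import *
print(P,plane("top",(231,328),.07))
print([ (p,bot.inverse_kinematics(P[p]+[0,0,.052],R)) for p in P])
bot.move_pose(P[1]+[0,0,.2],R)
print(bot.state()["time_s"],bot.state()["tool_pos"])
bot.move_l(P[1]+[0,0,.11],v=.2)
im=bot.camera("side");cv2.imwrite("pics/s1.png",cv2.resize(im[140:260,230:390,::-1],None,fx=5,fy=5))
E
```

```text
{1: array([0.562 , 0.2116, 0.    ]), 2: array([0.5752, 0.1429, 0.    ]), 3: array([0.5884, 0.0741, 0.    ]), 4: array([0.6016, 0.0054, 0.    ])} [0.4317 0.2232 0.07  ]
[(1, array([  9.8262,  20.2657, 102.1911,  -0.    ,  57.5433,  -1.0638])), (2, array([  2.9971,  19.3733, 103.3698,  -0.    ,  57.2569,  -7.8929])), (3, array([ -3.7642,  19.4188, 103.31  ,  -0.    ,  57.2712, -14.6542])), (4, array([-10.273 ,  20.3998, 102.013 ,  -0.    ,  57.5873, -21.163 ]))]
1.875 [0.5617 0.2125 0.2001]
```

View pics/s1.png

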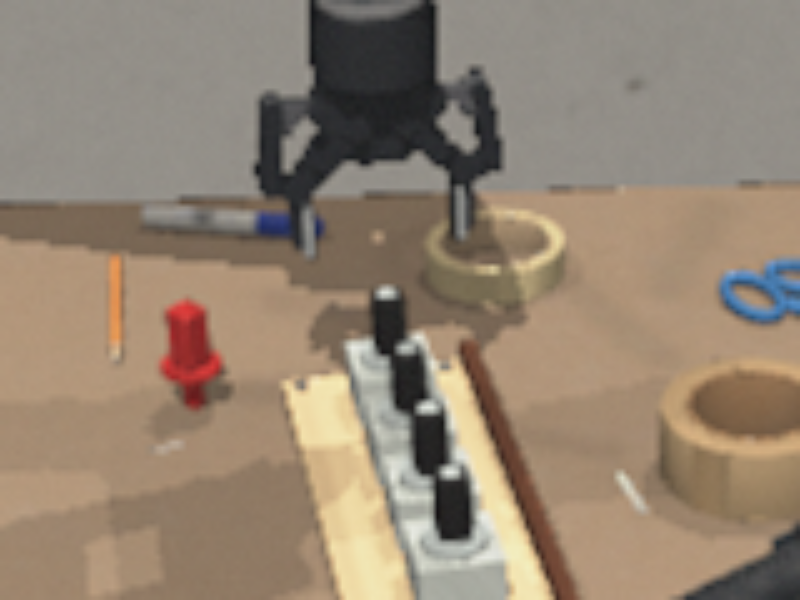

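The view shows the open jaws straddling pin 1's knob (388,315 in the crop), with the red piece clear to the left. I'll test pin 1.

```bash
python3 - <<'E'
from h import *
test(1)
print(bot.state()["tool_pos"],bot.state()["time_s"])
E
```

```text
d 1 True off 0.0341 dF -0.599877174406926 t 4.525
d -1 True off -0.0327 dF 3.0561149547852873 t 6.1333
1 sum 0.06684567596179135 play 0.001182308219124767 centre 0.0006870481295129793
[0.5614 0.2115 0.0514] 6.5583
```

Pin 1 has 1.2 mm of play in total, which is what a sound socket gives (2 × 0.5 mm). On to the others.

```bash
python3 - <<'E'
from h import *
for i in (2,3,4): test(i)
E
```

```text
d 1 True off 0.0397 dF 0.7368264563495782 t 8.975
d -1 True off -0.0385 dF 1.2920465844866382 t 10.925
2 sum 0.07818703799702606 play 0.012904959753566425 centre 0.0006069772386885948
d 1 True off 0.0342 dF -1.3627713527685787 t 13.5083
d -1 True off -0.0326 dF 1.770836619681993 t 15.1083
3 sum 0.06682992111184041 play 0.0014940523953429763 centre 0.0008120754576177378
d 1 True off 0.0398 dF -0.6627931479263145 t 17.9583
d -1 True off -0.0383 dF 1.1982963560744297 t 19.8917
4 sum 0.07812392088125959 play 0.012725313711387687 centre 0.0007580115363488918
```

Pins 2 and 4 have about 12.8 mm of free play, so they are worn. Pins 1 and 3 have 1.2–1.5 mm, so they are sound. The jaws are now around pin 4, so I'll grasp and lift that one.

```bash
cat >> h.py <<'E'
tp=np.radians(-9.2);tx=np.array([np.cos(tp),np.sin(tp),0]);ty=np.array([-np.sin(tp),np.cos(tp),0])
RT=np.stack([np.cross(tx,[0,0,-1]),tx,[0,0,-1]],1)
TC=np.array([.4973,-.2948,0])
def pick(i):
    g=P[i]+.0007*jx+[0,0,.055]
    if bot.state()["tool_pos"][2]>.1: bot.move_l(g+[0,0,.075],v=.2)
    bot.move_l(g,v=.1);bot.grasp(30);s=bot.state();print("open",s["opening"],"F",s["force"])
    bot.move_l(g+[0,0,.05],v=.08);bot.move_l(g+[0,0,.115],v=.2)
    s=bot.state();print("up",s["opening"],s["tool_pos"],s["force"],s["time_s"])
E
python3 - <<'E'
from h import *
pick(4)
im=bot.camera("side");cv2.imwrite("pics/s2.png",cv2.resize(im[140:300,230:430,::-1],None,fx=4,fy=3.75))
E
```

```text
open 0.019375444585796715 F [0.2729 0.335  0.63  ]
up 0.01986915379573786 [0.602  0.0056 0.1693] [-0.8723  0.364  -1.3255] 22.475
```

View pics/s2.png

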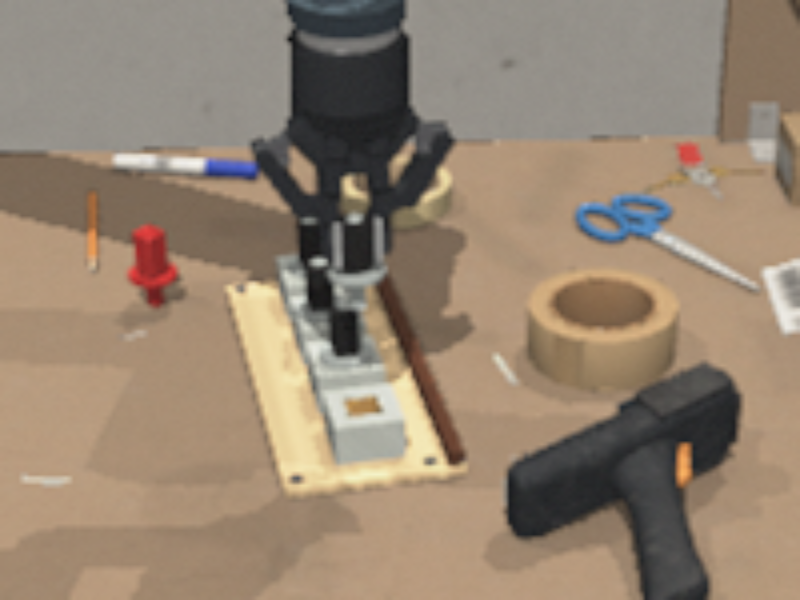

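The view shows pin 4 held upright in the jaws (355,250), with its socket open and empty (365,405). Now I'll place it in the tray.

```bash
cat >> h.py <<'E'
def place(k):
    q=TC+k*ty
    bot.move_pose(q+[0,0,.165],RT);bot.move_l(q+[0,0,.062],v=.15);bot.sleep(.1)
    hit=bot.move_l(q+[0,0,.038],v=.02,max_force=3);s=bot.state();print("place",hit,s["tool_pos"],s["force"],s["opening"])
    bot.open_gripper();bot.move_l(s["tool_pos"]+[0,0,.12],v=.2);print(bot.state()["time_s"])
E
python3 - <<'E'
from h import *
place(-.034)
for n in("top","side"):
  im=bot.camera(n);cv2.imwrite(f"pics/{n}3.png",im[:,:,::-1])
a=cv2.imread("pics/side3.png")[270:380,200:350];cv2.imwrite("pics/c3.png",cv2.resize(a,None,fx=5,fy=5))
E
```

```text
place True [ 0.4918 -0.3283  0.043 ] [-0.7661  0.1471  4.3103] 0.01940618031698262
27.0833
```

View pics/c3.png

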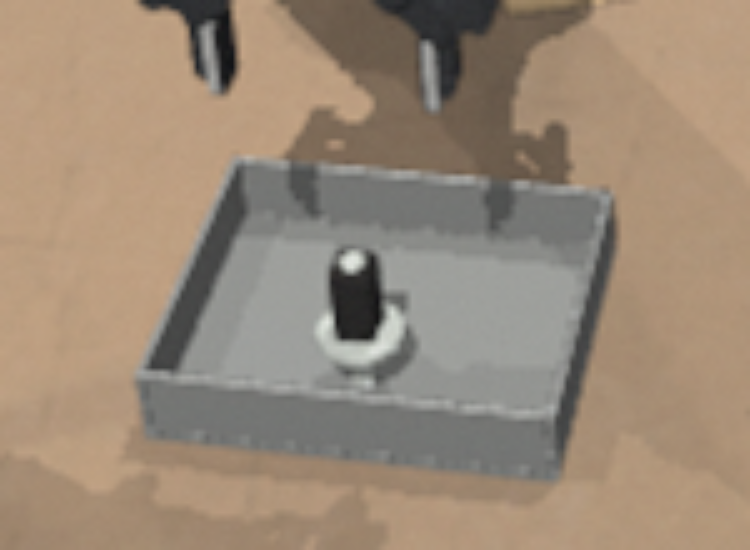

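Pin 4 stands upright in the tray (355,300 in the crop). It touched the floor with the TCP at z = 0.043 m, exactly as predicted. Pin 2 next.

```bash
python3 - <<'E'
from h import *
bot.move_pose(P[2]+[0,0,.165],R)
pick(2)
im=bot.camera("side");cv2.imwrite("pics/s4.png",cv2.resize(im[140:300,230:430,::-1],None,fx=4,fy=3.75))
E
```

```text
open 0.019381613616768822 F [-0.4414 -0.265   2.2549]
up 0.019649414761536498 [0.5755 0.1429 0.1693] [-0.5334  0.7977 -1.2577] 32.0083
```

View pics/s4.png

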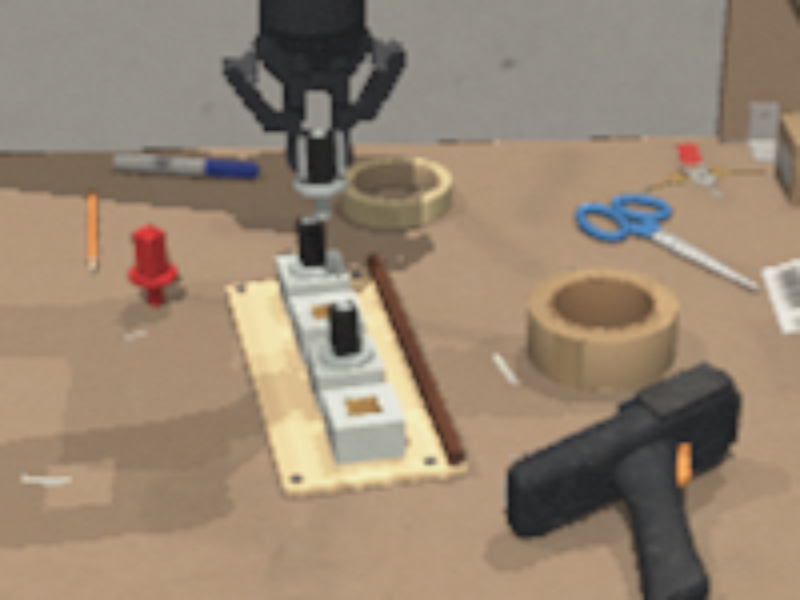

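The view shows pin 2 held (320,160), with sockets 2 and 4 empty and pins 1 and 3 home. I'll place it beside the other one.

```bash
python3 - <<'E'
from h import *
place(.034)
for n in("top","side"):
  im=bot.camera(n);cv2.imwrite(f"pics/{n}5.png",im[:,:,::-1])
a=cv2.imread("pics/side5.png")[190:380,200:400];cv2.imwrite("pics/c5.png",cv2.resize(a,None,fx=3,fy=3))
E
```

```text
place True [ 0.5026 -0.2612  0.0432] [-0.4874  1.485   4.5624] 0.019892175181123
36.8
```

View pics/c5.png

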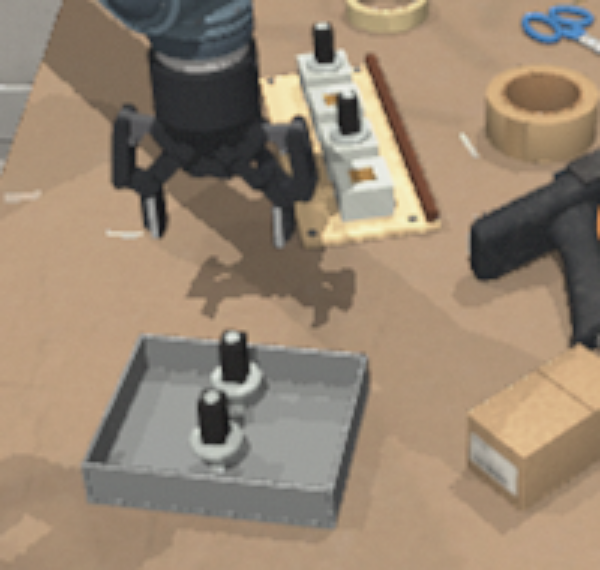

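Both pins stand in the tray (crop 235,360 and 213,420). The clock shows 37 s. Pins 1 and 3 were only felt along x. With their neighbours gone, the jaws can straddle them along y, so I'll check that direction too.

```bash
python3 - <<'E'
import h
from h import *
RY=np.stack([np.cross(-jy,[0,0,-1]),-jy,[0,0,-1]],1)
bot.move_pose(P[3]+.0007*jx+[0,0,.15],RY)
h.jx=jy
test(3)
bot.move_l(P[3]+[0,0,.13],v=.25);bot.move_l(P[1]+[0,0,.13],v=.25)
test(1)
bot.move_l(P[1]+[0,0,.18],v=.2);print(bot.state()["time_s"])
bot.move_pose([.40,.1,.3],R)
for n in("top","side"):
  im=bot.camera(n);cv2.imwrite(f"pics/{n}6.png",im[:,:,::-1])
a=cv2.imread("pics/side6.png")[190:380,200:400];b=cv2.imread("pics/top6.png")[220:360,210:530]
cv2.imwrite("pics/c6.png",cv2.resize(a,None,fx=3,fy=3));cv2.imwrite("pics/t6.png",cv2.resize(b,None,fx=2.5,fy=2.5));print(bot.state()["time_s"])
E
```

```text
d 1 True off 0.0341 dF -1.7654283672251507 t 40.8333
d -1 True off -0.0326 dF 1.040188486296789 t 42.4083
3 sum 0.06662792871453699 play 0.0011004073573824824 centre 0.0007473133100908309
d 1 True off 0.0341 dF -2.169475519467886 t 46.15
d -1 True off -0.0326 dF 2.4945352334092576 t 47.725
1 sum 0.06667636241690122 play 0.001211499188446194 centre 0.000733070591561618
48.9417
50.6
```

View pics/c6.png

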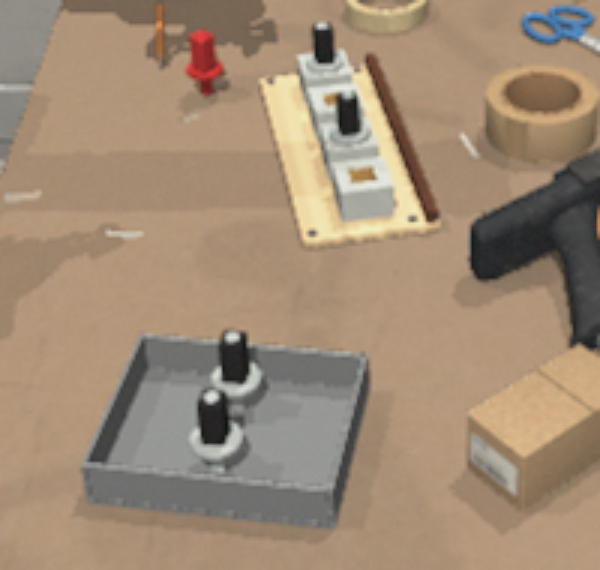

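View pics/t6.png

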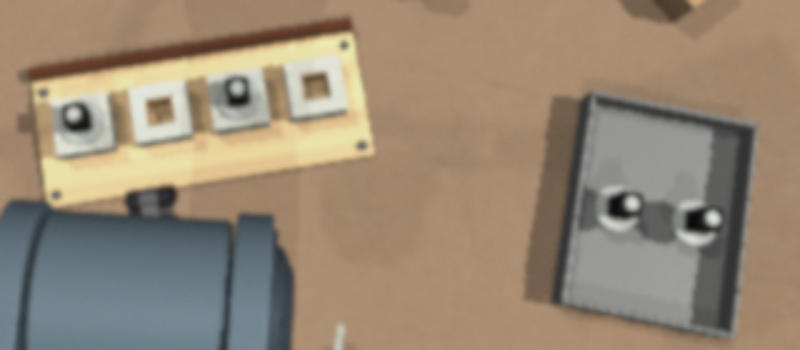

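The views show pins 1 and 3 home with their collars on the blocks (top crop 78,115 and 237,90), and sockets 2 and 4 empty. Both pulled pins stand in the tray, and the robot is clear. I'm handing in.

```bash
python3 -c "
from rig import bot
print(bot.sign_off())"
```

```text
the job is handed in; nothing more can be done
None
```

I pulled pins 2 and 4, the two that wobbled, and stood both upright in the dark grey tray. I left pins 1 and 3 home and handed the job in at about 51 s.

| Pin | Play along x, total | Play along y, total | Result |
|---|---|---|---|
| 1 | 1.2 mm | 1.2 mm | firm, left home |
| 2 | 12.9 mm | not tested | worn, moved to tray |
| 3 | 1.5 mm | 1.1 mm | firm, left home |
| 4 | 12.7 mm | not tested | worn, moved to tray |

- **Feeling for play:** I felt each side with a light push set to stop at a 3 N change, well under the 10 N limit. The highest sideways force I read was about 3 N. I read it just after each stop, so the brief peak was not recorded.
- **Placing:** I lowered each pin until it touched the tray floor, at about the expected height (TCP z = 0.043 m), before letting go.
- **Last check:** The final pictures show both pins upright in the tray, pins 1 and 3 seated, and the red look-alike, carton and brown tape where they were. I only saw the masking tape partly, at the edge of the last crop. None of the checks disagreed.

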